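Set up a bronze bush and its gauge-block reference for a comparison height check

TASK

Get the bush ready for a comparison height check: stand the V-block in the middle of the oblong iron riser with its groove running along the riser's length, and lay the bronze bush in the groove, midway along it. For the reference, build the gauge-block stack in the middle of the round steel flat: the tall block at the bottom, the middle-height one on it and the thin one on top, each centred on the one below. Set every part down gently without dropping it, let go of everything, and leave the plug gauge, the micrometer and the dial stand where they are.

Things in the scene. Friction and masses are not known exactly. Their poses are not given: they have to be found in the camera images.
- vblock: steel V-block, loose, 0.58 kg (may vary 20 %): 45 mm long, 58 mm wide, 40 mm high, standing on the bench with its groove up. Origin: centre of its underside; z up, x along the groove, y across its width. The 90 degree groove runs the whole length, 46 mm wide at the top and 23 mm deep. Grip it across its 58 mm width
- bush: plain bronze bush (tube), loose, 0.5 kg, lying on its side: 60 mm outside diameter, 46 mm bore, 50 mm long. Origin: its centre, 30 mm above what it lies on; x along its axis (it can roll: y and z may point anywhere). Seated in the groove its centre is 59.4 mm above the V-block's underside, 19.4 mm above its top: grip it across its diameter with the TCP 0 to 10 mm above its axis
- block_tall: tall square steel gauge block with a small hole in its top, loose, 24 x 24 mm, 50 mm high, 0.22 kg, standing upright. Origin: centre of its underside; z up, x and y along its sides
- block_middle: middle-height square steel gauge block with a small hole in its top, loose, 24 x 24 mm, 30 mm high, 0.13 kg, standing upright. Origin: centre of its underside; z up, x and y along its sides
- block_thin: thin square steel gauge block with a small hole in its top, loose, 24 x 24 mm, 10 mm high, 0.045 kg, lying flat. Origin: centre of its underside; z up, x and y along its sides
- riser: oblong grey iron riser block with a bright ground top, heavy and fixed, on the granite plate: 110 mm long (its x), 80 mm wide (its y), 25 mm high with a flat top. Origin: centre of its underside; z up
- flat: round steel toolmaker's flat, heavy and fixed, on the granite plate: disc of 100 mm diameter, 24 mm high with a flat top. Origin: centre of its underside; z up
- plug_gauge: bystander: double-ended plug gauge lying on the granite between the riser and the flat, 130 mm long (its x), two round steel heads of 32 mm diameter on a dark square handle. Origin: on the bench under its middle. Leave it alone
- micrometer: bystander: outside micrometer lying flat at the left (+y) of the granite plate, about 150 mm long (its x, from -46 to 104 mm) and 20 mm high, bow to its -y side. Origin: on the bench, at the bow's mouth. Leave it alone
- dial_stand: bystander: dial indicator on a stand at the right (-y) of the granite plate: base 60 x 50 x 55 mm, column on its middle to 220 mm height, an arm at 185 mm reaching 100 mm towards its -x with a dial of 42 mm. Origin: centre of the base's underside. Leave it alone
Things that resemble listed ones, but are neither listed nor needed, are in the scene too. What is shaped like the vblock but orange is not meant.

How it is judged:
By the outcome, as a careful person would: the job done as asked, in the order asked, and still so for the second after the job is handed in, with the robot touching nothing.
It also fails if it takes over 144 s, if anything falls off the work surface, if the arm or the gripper's body presses on something with over 40 N, if the wrist force passes 120 N, or if a joint passes its speed limit or range.

ROBOT

A 6-joint arm with a two-finger parallel gripper is mounted at the origin on the work surface. World frame = base frame: x ahead of the robot, y to its left, z up, the work surface at z = 0. Lengths are in mm, angles in degrees, forces in N, time in s.
With the tool pointing down it reaches from about 350 to 850 mm from the base axis. Payload 8.1 kg.
Tool frame: the origin (TCP) lies between the finger pads, 19 mm behind the fingertips; this is the grasp point; z points along the fingers, y is the line along which they close (so a half turn about z gives the same grasp; the last joint's range is limited). The gripper opens to 85 mm and grips with 20 to 120 N. Pads are 22 mm wide; open, the fingers measure 114 mm over their backs; the gripper's body (76 mm by 85 mm) begins 54 mm behind the grasp point. The pads swing forward as they close: fully open they stand 13 mm farther back than shut.
Start: joints at [66.555, 7.471, 85.268, -0, 87.261, -4.893], TCP at [190.881, 568.832, 249.992] pointing down, gripper open.
Joint ranges: [-169.43, 169.43], [-51.17, 129.36], [1.28, 143.12], [-76.62, 256.62], [0, 156.53], [-152.29, 152.29]. Speed limits (degrees/s): [136.94, 136.94, 159.86, 180, 180, 180].

INTERFACE

Orientations are given as [roll, pitch, yaw] about the fixed x, y, z axes, in that order (R = Rz(yaw) Ry(pitch) Rx(roll)).
In Python, from bench import sense, viewer, order gives the robot as it stands.
- The arm moves only by the tool carry_out, never from a script. Its argument "increments" is one flat list of numbers, 7 for each row, row after row: the shift along the tool's x, y, z as a fraction of full scale, then the turn, a rotation vector about the tool's x, y, z as a fraction of full scale, then the opening, from -1 (shut) to 1 (fully open). A call has exactly 10 rows; each row is the pose to reach, as a shift and turn from the pose commanded when the call began, along the tool's axes at that moment, turning the shorter way round; what a row does not reach only later rows make up. Full scale, the value 1, is 400 mm for a shift and 2 pi rad for a turn. A row lasts 1/8 s, in which the tool goes at most 62.5 mm and 10.7 degrees, less where a joint would pass 70% of its speed; a pose out of reach is approached as far as the arm can. A call with a number of a shift or a turn outside -1 to 1 is refused whole. A call with a gripper value outside its range is refused whole. The fingers move at their own pace and stop on an object; "force" is the grip in N (left out, the last holds). Time passes only in rows, so rows that repeat a pose let the fingers close, or fill a call up. It gives the time, the measured TCP pose, the force, the opening and the grip force at its end, in the units of the state.
- sense(): the state, without advancing time (a new reading comes with each control period).
- viewer.snapshot(name): name is "scene" or "top"; returns the picture (384x512x3 uint8, red, green, blue); there is no depth.
- viewer.get_calibration(name): a dict with "fx", "fy", "cx", "cy" (pixels), "k1" (the pictures are not rectified: a ray, as slopes to the right and down, at radius r is drawn at 1 + k1 r^2 times it, then the intrinsics apply), "R" (3x3) and "t" (3): a world point X has camera coordinates R X + t. Camera axes: x right, y down, z forward; pixel columns grow to the right and rows downward; lengths in mm; the calibration is good to about 2 mm. A picture is of the moment at which its call begins. get_calibration takes no time and is no camera call.
- order.hand_in(): hands the job in; it is judged then, once.
The state is a dict: "time": time; "joint_pos": joint angles; "qd": joint speeds; "joint_efforts": joint torques, N m; "tool_pos": TCP position; "tcp_rot": TCP orientation; "ft_force": force on the tool from outside, world axes, zero at the start; "wrist_torque": the same for the moment, N m; "finger_gap": finger opening in mm; "grip_force": force on a finger pad.
Only numpy, scipy, OpenCV 4.12 (cv2) and the standard library are available. Lean on these libraries where they do the work, as an engineer would, in place of code of your own. Each camera call takes 0.05 s, during which the arm holds its last target. There are 200 camera calls.

## Working session

There is one attempt and no reset: what is moved stays moved. The work goes in short steps, Python scripts to look and compute and a tool call to move; the robot and the scene stay as the last step left them, time stands still between calls to the robot, and variables do not carry over. Pictures are saved under pics/ and viewed, at most 14 in all, crops included, and the job is handed in when it is done.

Besides the shell and the picture viewer there is one more tool, called after "Call:" as name(argument=value, ...), one argument or row to a line, values as JSON. carry_out: Moves the arm, as the interface text tells. Its arguments: {"type":"object","properties":{"increments":{"type":"array"},"force":{"type":"number"}},"required":["increments"]}

```bash
mkdir -p pics; ls
python3 - <<'E'
from bench import sense, viewer
import cv2
s=sense(); print(s)
for n in("scene","top"):
    c=viewer.get_calibration(n); print(n,c)
    cv2.imwrite(f"pics/{n}0.png",viewer.snapshot(n)[:,:,::-1])
    im=cv2.imread(f"pics/{n}0.png"); cv2.imwrite(f"pics/{n}0b.png",cv2.resize(im,(800,600),interpolation=cv2.INTER_CUBIC))
E
```

```text
pics
{'time': 0.0, 'joint_pos': array([ 6.65540742e+01,  7.51303706e+00,  8.53301643e+01,  1.36969794e-03,
        8.72638654e+01, -4.89328192e+00]), 'qd': array([ 0.09697748, -0.01994732, -0.05986333, -0.06618796,  0.05159094,
        0.01069004]), 'joint_efforts': array([-3.00044303e-04, -5.69416416e+01, -5.00536680e+01, -4.98537102e-04,
        1.54591666e-02, -7.62742206e-05]), 'tool_pos': array([190.66628657, 568.33831493, 248.9575356 ]), 'tcp_rot': array([-1.79893440e+02, -1.04958298e-02,  1.61447280e+02]), 'ft_force': array([-0.21448422, -0.42993448, -0.86124919]), 'wrist_torque': array([-0.0516384 , -0.0015669 ,  0.00524813]), 'grip_force': 0.0, 'finger_gap': 85.58966971946252}
scene {'fx': 499.3747498240206, 'fy': 499.3747498240206, 'cx': 253.36698166407112, 'cy': 190.26649773543366, 'k1': -0.17001105809965178, 'R': array([[-0.60142658,  0.79865195, -0.02100293],
       [ 0.42199336,  0.29524096, -0.85717815],
       [-0.67838608, -0.52439282, -0.51459158]]), 't': array([ 342.73906197, -146.88792109, 1766.50601032])}
top {'fx': 471.1797189258955, 'fy': 471.1797189258955, 'cx': 251.8861805303985, 'cy': 202.38228123693114, 'k1': -0.1651996388183122, 'R': array([[-0.02961069, -0.99925859, -0.02460662],
       [-0.99757122,  0.0310955 , -0.06232768],
       [ 0.06304662,  0.02270129, -0.99775236]]), 't': array([   4.09097467,  524.0137815 , 1481.92340261])}
```

View pics/scene0b.png

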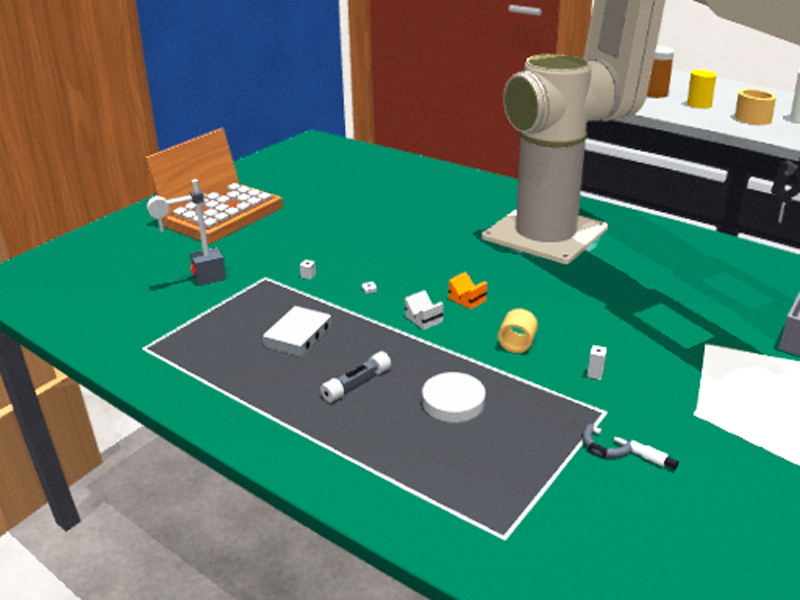

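View pics/top0b.png

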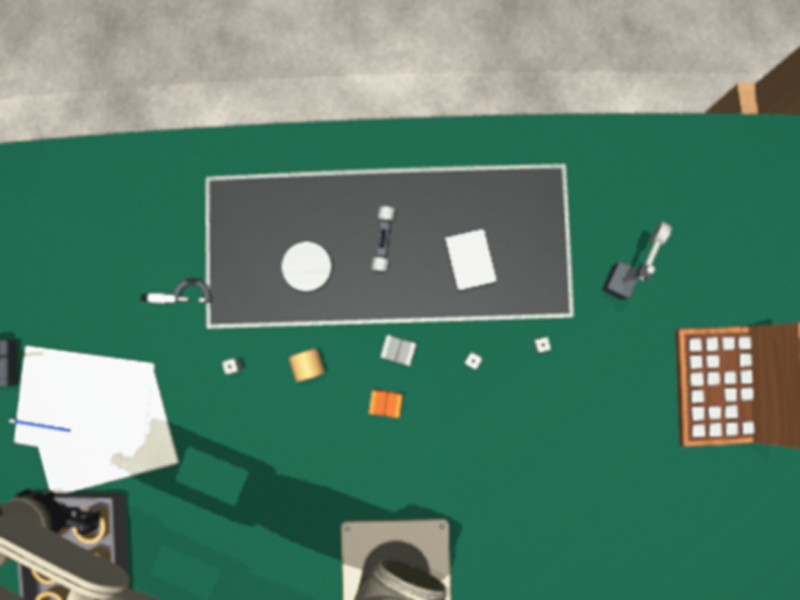

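```bash
cat > h.py <<'E'
import numpy as np, cv2, pickle
from bench import viewer
C={n:viewer.get_calibration(n) for n in("scene","top")}
def und(n,p):
    c=C[n];K=np.array([[c["fx"],0,c["cx"]],[0,c["fy"],c["cy"]],[0,0,1]])
    return cv2.undistortPointsIter(np.float64(p).reshape(-1,1,2),K,np.array([c["k1"],0,0,0]),None,None,(3,50,1e-10)).reshape(-1,2)
def ray(n,p):
    c=C[n];u=und(n,p);d=np.c_[u,np.ones(len(u))]@c["R"];return -c["R"].T@c["t"],d
def plane(n,p,z):
    o,d=ray(n,p);return o+d*((z-o[2])/d[:,2])[:,None]
def proj(n,X):
    c=C[n];K=np.array([[c["fx"],0,c["cx"]],[0,c["fy"],c["cy"]],[0,0,1]])
    return cv2.projectPoints(np.float64(X).reshape(-1,1,3),cv2.Rodrigues(c["R"])[0],c["t"],K,np.array([c["k1"],0,0,0]))[0].reshape(-1,2)
def tri(pt,ps):
    "closest point of two rays and the gap between them"
    (o1,d1),(o2,d2)=ray("top",[pt]),ray("scene",[ps]);d1,d2=d1[0],d2[0]
    s=np.linalg.lstsq(np.c_[d1,-d2],o2-o1,rcond=None)[0]
    a,b=o1+s[0]*d1,o2+s[1]*d2;return (a+b)/2,np.linalg.norm(a-b)
def avg(n,k=4): return np.mean([viewer.snapshot(n).astype(float) for _ in range(k)],0)
E
python3 - <<'E'
from h import *
for n in C: print(n,"cam at",-C[n]["R"].T@C[n]["t"])
im={n:avg(n) for n in C}; pickle.dump(im,open("im0.pkl","wb"))
T=dict(tall=(231,366),bush=(307,365),vb=(398,351),thin=(473,361),mid=(543,345),flat=(306,266),riser=(470,259),orange=(386,404))
S=dict(tall=(597,362),bush=(517,331),vb=(424,310),thin=(369,287),mid=(308,269),flat=(453,397),riser=(298,330),orange=(467,290))
tiles=[]
for n,D in(("top",T),("scene",S)):
    for k,(u,v) in D.items():
        u,v=round(u*.64),round(v*.64);x0,y0=u-24,v-18
        c=np.clip(im[n][y0:y0+36,x0:x0+48,::-1],0,255).astype('u1');c=cv2.resize(c,(200,150),interpolation=cv2.INTER_NEAREST)
        cv2.putText(c,f"{k} {x0},{y0}",(2,10),0,.4,(0,255,255),1);tiles.append(c)
cv2.imwrite("pics/mos.png",np.vstack([np.hstack(tiles[i:i+4]) for i in range(0,16,4)]))
for k in T: print(k,*[np.round(a,1) for a in tri(np.array(T[k])*.64,np.array(S[k])*.64)])
E
```

```text
scene cam at [1466.49119069  695.98118426  790.31853657]
top cam at [ 429.43193987  -45.84810364 1511.3538007 ]
tall [432.6 321.5  26. ] 3.3
bush [430.3 165.1  27.9] 2.0
vb [453.6 -19.7  17.4] 2.4
thin [ 428.7 -172.1    4.4] 2.5
mid [ 455.7 -314.4   13.2] 0.6
flat [634.3 164.8  11.6] 2.5
riser [ 636.9 -172.1   13.3] 0.7
orange [347.1   7.7  18.8] 2.4
```

View pics/mos.png

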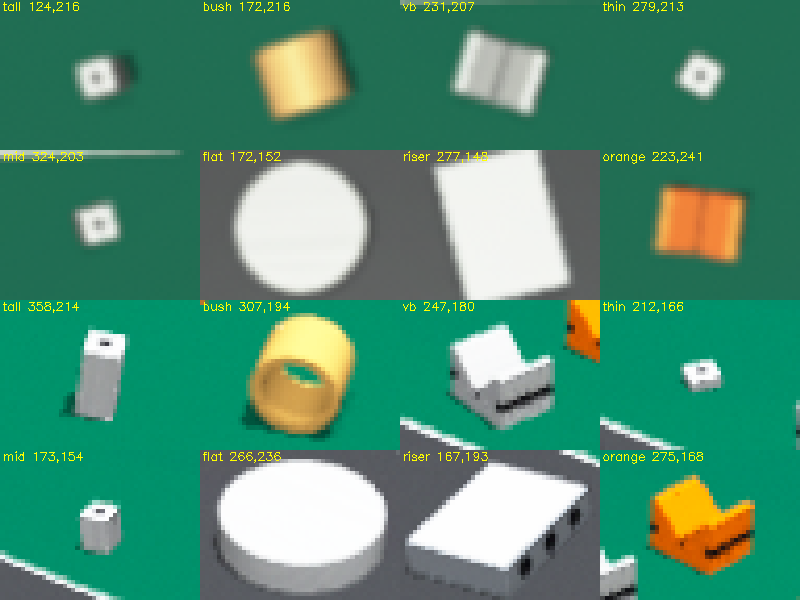

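```bash
cat > seg.py <<'E'
from h import *
def bright(n,im,ctr,half,th,mode="white",U=8):
    "sub-pixel contour (native px) of the blob nearest ctr"
    x0,y0=int(ctr[0]-half),int(ctr[1]-half);c=im[y0:y0+2*half,x0:x0+2*half].astype(np.float32)
    g=c.min(2) if mode=="white" else c[...,0]-c[...,2]
    if mode=="red": g=c[...,0]
    g=cv2.resize(g,None,fx=U,fy=U,interpolation=cv2.INTER_CUBIC)
    cs,_=cv2.findContours((g>th).astype('u1'),cv2.RETR_EXTERNAL,cv2.CHAIN_APPROX_NONE)
    k=max(cs,key=cv2.contourArea)[:,0].astype(float)
    return (k+.5)/U-.5+[x0,y0]
def rect(n,k,z):
    X=plane(n,k,z)[:,:2];(c,s,a)=cv2.minAreaRect(X.astype(np.float32))
    return np.round(c,1),np.round(s,1),round(a,1)
def cen(k):
    m=cv2.moments(k.astype(np.float32).reshape(-1,1,2)*1);return np.array([m['m10'],m['m01']])/m['m00']
E
cat > m1.py <<'E'
from seg import *
im=pickle.load(open("im0.pkl","rb"))
T=dict(tall=(231,366),thin=(473,361),mid=(543,345),flat=(306,266),riser=(470,259))
S=dict(tall=(599,340),thin=(369,284),mid=(308,263),flat=(453,390),riser=(298,325))
H=dict(tall=50,thin=10,mid=30,flat=24,riser=25)
for k in T:
    hf=12 if H[k]in(10,30,50) else 30
    r={}
    for n,D in(("top",T),("scene",S)):
        ct=np.array(D[k])*.64;x,y=ct.round().astype(int)
        pk=np.percentile(im[n][y-5:y+6,x-5:x+6].min(2),90)
        for f in(.6,.75,):
            th=f*pk if n=="top" else (.8*pk if f==.6 else .88*pk)
            kk=bright(n,im[n],ct,hf,th);r[n]=cen(kk)
            print(k,n,round(pk),f,np.round(r[n],1),rect(n,kk,H[k]))
    p,g=tri(r["top"],r["scene"]);print("   TRI",p.round(1),round(g,1))
E
python3 m1.py
```

```text
tall top 228 0.6 [146.8 234.1] (array([432.2, 320.7]), array([28.3, 28.2]), 15.1)
tall top 228 0.75 [146.7 234.1] (array([432.3, 320.7]), array([25.5, 25.4]), 14.2)
tall scene 241 0.6 [382.7 224.2] (array([434.8, 319.2]), array([28.4, 24.3]), 17.6)
tall scene 241 0.75 [382.7 224.1] (array([434.6, 319.1]), array([26.9, 23.8]), 17.6)
   TRI [432.7 319.7  49.4] 2.3
thin top 233 0.6 [302.5 230.5] (array([ 429.9, -170.1]), array([28.2, 28.2]), 60.1)
thin top 233 0.75 [302.5 230.5] (array([ 429.8, -170.1]), array([25.4, 25.6]), 58.5)
thin scene 252 0.6 [235.8 182.7] (array([ 432.6, -171.1]), array([29.2, 25.5]), 61.2)
thin scene 252 0.75 [235.9 182.8] (array([ 432.3, -171.3]), array([26.6, 24.6]), 61.5)
   TRI [ 430.5 -171.3    8.7] 2.9
mid top 230 0.6 [347.  220.2] (array([ 457.4, -310. ]), array([27.8, 28.4]), 13.4)
mid top 230 0.75 [347.  220.2] (array([ 457.4, -310.1]), array([25.4, 25.2]), 14.2)
mid scene 251 0.6 [196.2 168.4] (array([ 460.6, -312. ]), array([27. , 24.1]), 16.1)
mid scene 251 0.75 [196.2 168.4] (array([ 460.5, -312.2]), array([25. , 23.1]), 15.5)
   TRI [ 458.5 -311.4   29.2] 3.2
flat top 238 0.6 [195.5 170. ] (array([632.9, 165.2]), array([102.9, 102.5]), 71.9)
flat top 238 0.75 [195.6 170. ] (array([632.9, 165.1]), array([99.2, 99.3]), 73.1)
flat scene 254 0.6 [290.  250.6] (array([635.2, 163.9]), array([102.5,  98.7]), 35.4)
flat scene 254 0.75 [290.  250.6] (array([635.2, 164. ]), array([100.4,  97.5]), 35.2)
   TRI [633.6 164.3  22. ] 2.4
riser top 241 0.6 [300.9 165.6] (array([ 635.8, -171.4]), array([113.7,  83.6]), 11.5)
riser top 241 0.75 [300.9 165.6] (array([ 635.7, -171.4]), array([110.5,  80.3]), 11.5)
riser scene 254 0.6 [189.8 208.2] (array([ 637.7, -173.4]), array([111. ,  79.7]), 11.4)
riser scene 254 0.75 [189.8 208.1] (array([ 637.7, -173.4]), array([109.5,  78.4]), 11.4)
   TRI [ 636.8 -172.8   23.3] 3.4
```

```bash
cat > m2.py <<'E'
from seg import *
im=pickle.load(open("im0.pkl","rb"))
for th in (90,110,130): k=bright("top",im["top"],(254.7,224.6),16,th);print("vb",rect("top",k,40),cen(k).round(1))
for th in (30,50,70):
    k=bright("top",im["top"],(196.5,233.6),18,th,"yel");print("bush",rect("top",k,30),cen(k).round(1))
    k2=bright("scene",im["scene"],(331,212),22,th,"yel");p,g=tri(cen(k),cen(k2));print("  ",p.round(1),round(g,1))
# scene: mean of v-block from its bounding contour
for th in (110,130): k2=bright("scene",im["scene"],(271.4,198.4),17,th);p,g=tri(cen(bright("top",im["top"],(254.7,224.6),16,110)),cen(k2));print("vb tri",p.round(1),round(g,1))
E
python3 m2.py
```

```text
vb (array([455.5, -18.5]), array([66.2, 51.5]), 71.4) [254.5 223.8]
vb (array([455.5, -18.5]), array([64.7, 50. ]), 71.4) [254.5 223.8]
vb (array([455.4, -18.4]), array([63.2, 48.2]), 71.6) [254.4 223.8]
bush (array([430.8, 167.7]), array([57.5, 62.4]), 16.1) [195.8 233.3]
   [431.6 166.4  31. ] 2.9
bush (array([430.7, 168. ]), array([55.4, 59.9]), 16.0) [195.7 233.3]
   [431.6 166.6  31.2] 3.1
bush (array([430.6, 168.4]), array([53.4, 56.5]), 16.0) [195.6 233.3]
   [431.6 166.8  31.3] 3.5
vb tri [457.  -20.   21.9] 4.8
vb tri [457.  -20.1  22.8] 4.8
```

```bash
cat > plan.py <<'E'
# plan.py x,y,z,yaw ... : waypoints of ONE call, as fractions from the commanded pose; last one becomes the commanded pose. "/" starts a new call
import sys,json,os,numpy as np
p=json.load(open("cmd.json")) if os.path.exists("cmd.json") else [190.881,568.832,249.992,161.448]
cur=list(p)
for a in sys.argv[1:]:
    if a=="/": p=list(cur); print("--"); continue
    t=[float(v) if v!="." else cur[i] for i,v in enumerate(a.split(","))]
    d=np.subtract(t,p); y=np.radians(p[3]); c,s=np.cos(y),np.sin(y)
    print(a,[round(float(v),4) for v in ((c*d[0]+s*d[1])/400,(s*d[0]-c*d[1])/400,-d[2]/400,0,0,-d[3]/360)], "j1",round(np.degrees(np.arctan2(t[1],t[0])),1),"j6~",round(np.degrees(np.arctan2(t[1],t[0]))+90-t[3],1))
    cur=t
json.dump(cur,open("cmd.json","w"))
E
python3 plan.py 456.7,-19.3,150,161.5 / .,.,150,. .,.,26,.
```

```text
456.7,-19.3,150,161.5 [-1.0978, -1.1825, 0.25, 0.0, 0.0, -0.0001] j1 -2.4 j6~ -73.9
--
.,.,150,. [0.0, 0.0, -0.0, 0.0, 0.0, -0.0] j1 -2.4 j6~ -73.9
.,.,26,. [0.0, 0.0, 0.31, 0.0, 0.0, -0.0] j1 -2.4 j6~ -73.9
```

```bash
rm cmd.json; python3 plan.py 330,280,210,161.5 / 456.7,-19.3,150,161.5 / .,.,26,.
```

```text
330,280,210,161.5 [-0.5595, -0.5739, 0.1, 0.0, 0.0, -0.0001] j1 40.3 j6~ -31.2
--
456.7,-19.3,150,161.5 [-0.5378, -0.6091, 0.15, 0.0, 0.0, -0.0] j1 -2.4 j6~ -73.9
--
.,.,26,. [0.0, 0.0, 0.31, 0.0, 0.0, -0.0] j1 -2.4 j6~ -73.9
```

Call:
carry_out(
  increments=[-0.1,-0.1,0.02,0,0,0,1,-0.2,-0.2,0.04,0,0,0,1,-0.3,-0.3,0.06,0,0,0,1,-0.4,-0.41,0.08,0,0,0,1,-0.5,-0.51,0.09,0,0,0,1,-0.5595,-0.5739,0.1,0,0,0,1,-0.5595,-0.5739,0.1,0,0,0,1,-0.5595,-0.5739,0.1,0,0,0,1,-0.5595,-0.5739,0.1,0,0,0,1,-0.5595,-0.5739,0.1,0,0,0,1],
)

```text
time: 1.75
tool_pos: [329.7, 280.8, 210.1]
tcp_rot: [180.0, -0.0, 161.5]
ft_force: [-0.3, 0.3, 0.7]
finger_gap: 85.4
grip_force: 0.0
```

Call:
carry_out(
  increments=[-0.09,-0.1,0.02,0,0,0,1,-0.18,-0.2,0.05,0,0,0,1,-0.27,-0.3,0.07,0,0,0,1,-0.36,-0.41,0.1,0,0,0,1,-0.45,-0.51,0.12,0,0,0,1,-0.51,-0.58,0.14,0,0,0,1,-0.5378,-0.6091,0.15,0,0,0,1,-0.5378,-0.6091,0.15,0,0,0,1,-0.5378,-0.6091,0.15,0,0,0,1,-0.5378,-0.6091,0.15,0,0,0,1],
)

```text
time: 3.0
tool_pos: [456.4, -18.2, 150.3]
tcp_rot: [180.0, 0.0, 161.5]
ft_force: [0.2, -0.4, 0.3]
finger_gap: 85.6
grip_force: 0.0
```

```bash
cat > look.py <<'E'
import sys; from h import *
# look.py out  n:u,v ... native-px crops 64x48 at 4x... tiles
name=sys.argv[1];tiles=[]
for a in sys.argv[2:]:
    n,x,y,z=a.split(",");u,v=proj(n,[[float(x),float(y),float(z)]])[0].astype(int);im=avg(n,2)
    x0,y0=max(u-40,0),max(v-30,0);c=np.clip(im[y0:y0+60,x0:x0+80,::-1],0,255).astype('u1')
    c=cv2.resize(c,(400,300),interpolation=cv2.INTER_CUBIC);cv2.putText(c,f"{n} {x0},{y0} x5",(2,10),0,.4,(0,255,255),1);tiles.append(c)
cv2.imwrite(name,np.hstack(tiles))
E
python3 look.py pics/a.png top,456,-19,100 scene,456,-19,60; python3 -c "
from bench import sense;s=sense();print(s['tool_pos'],s['tcp_rot'],s['ft_force'],s['time'])"
```

```text
[456.42213103 -18.89151081 150.20121813] [1.79992544e+02 2.01580614e-02 1.61500187e+02] [0.31203853 0.70374998 0.32023377] 3.2
```

View pics/a.png

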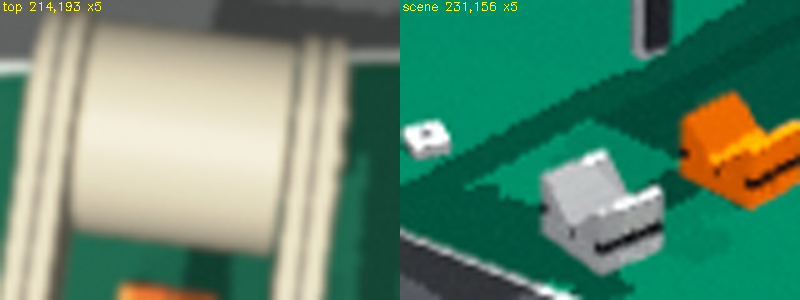

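Call:
carry_out(
  increments=[0,0,0.06,0,0,0,1,0,0,0.12,0,0,0,1,0,0,0.17,0,0,0,1,0,0,0.21,0,0,0,1,0,0,0.25,0,0,0,1,0,0,0.28,0,0,0,1,0,0,0.3,0,0,0,1,0,0,0.31,0,0,0,1,0,0,0.31,0,0,0,1,0,0,0.31,0,0,0,1],
)

```text
time: 4.45
tool_pos: [456.9, -19.5, 26.5]
tcp_rot: [180.0, 0.0, 161.4]
ft_force: [-0.5, 0.2, 0.4]
finger_gap: 85.4
grip_force: 0.0
```

```bash
python3 look.py pics/b.png scene,456,-19,60 scene,456,-19,20
```

```text
(no output)
```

View pics/b.png

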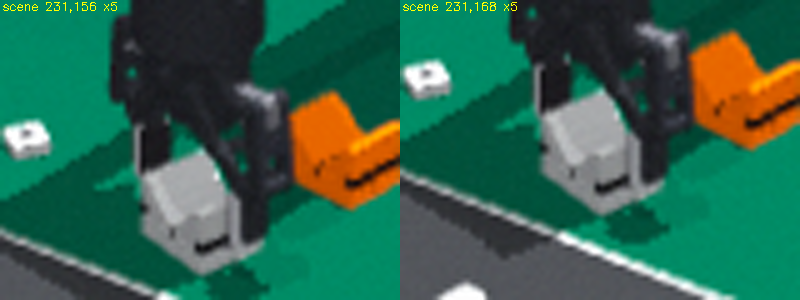

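Call:
carry_out(
  increments=[0,0,0,0,0,0,0.5,0,0,0,0,0,0,0.4,0,0,0,0,0,0,0.35,0,0,0,0,0,0,0.3,0,0,0,0,0,0,0.2,0,0,0,0,0,0,0.1,0,0,0,0,0,0,0,0,0,0,0,0,0,0,0,0,0,0,0,0,0,0,0,0,0,0,0,0],
  force=60,
)

```text
time: 5.9
tool_pos: [456.8, -19.2, 26.5]
tcp_rot: [180.0, 0.0, 161.5]
ft_force: [-1.9, 2.8, 5.7]
finger_gap: 57.3
grip_force: 64.9
```

```bash
python3 plan.py .,.,120,161.5 / 636.7,-172.4,120,191.5 / .,.,55,.
```

```text
.,.,120,161.5 [0.0, 0.0, -0.235, 0.0, 0.0, -0.0] j1 -2.4 j6~ -73.9
--
636.7,-172.4,120,191.5 [-0.5482, -0.2202, -0.0, 0.0, 0.0, -0.0833] j1 -15.2 j6~ -116.7
--
.,.,55,. [-0.0, 0.0, 0.1625, 0.0, 0.0, -0.0] j1 -15.2 j6~ -116.7
```

Call:
carry_out(
  increments=[0,0,-0.01,0,0,0,0,0,0,-0.03,0,0,0,0,0,0,-0.06,0,0,0,0,0,0,-0.1,0,0,0,0,0,0,-0.14,0,0,0,0,0,0,-0.18,0,0,0,0,0,0,-0.21,0,0,0,0,0,0,-0.23,0,0,0,0,0,0,-0.235,0,0,0,0,0,0,-0.235,0,0,0,0],
)

```text
time: 7.15
tool_pos: [456.2, -19.4, 119.7]
tcp_rot: [-180.0, -0.0, 161.4]
ft_force: [0.8, 0.1, -6.4]
finger_gap: 56.9
grip_force: 65.6
```

Call:
carry_out(
  increments=[-0.03,-0.01,0,0,0,-0.004,0,-0.1,-0.04,0,0,0,-0.015,0,-0.18,-0.07,0,0,0,-0.027,0,-0.26,-0.105,0,0,0,-0.04,0,-0.34,-0.137,0,0,0,-0.052,0,-0.42,-0.17,0,0,0,-0.064,0,-0.49,-0.197,0,0,0,-0.075,0,-0.53,-0.213,0,0,0,-0.081,0,-0.5482,-0.2202,0,0,0,-0.0833,0,-0.5482,-0.2202,0,0,0,-0.0833,0],
)

```text
time: 8.4
tool_pos: [635.9, -172.6, 119.0]
tcp_rot: [180.0, -0.1, -168.6]
ft_force: [-0.3, 0.5, -6.1]
finger_gap: 57.2
grip_force: 65.8
```

Call:
carry_out(
  increments=[0,0,0.02,0,0,0,0,0,0,0.05,0,0,0,0,0,0,0.08,0,0,0,0,0,0,0.11,0,0,0,0,0,0,0.13,0,0,0,0,0,0,0.15,0,0,0,0,0,0,0.16,0,0,0,0,0,0,0.1625,0,0,0,0,0,0,0.1625,0,0,0,0,0,0,0.1625,0,0,0,0],
)

```text
time: 9.65
tool_pos: [636.6, -172.8, 55.5]
tcp_rot: [-180.0, 0.0, -168.6]
ft_force: [-0.4, -0.2, -6.1]
finger_gap: 57.1
grip_force: 66.0
```

```bash
python3 look.py pics/c.png top,636,-172,40 scene,636,-172,40
```

```text
(no output)
```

View pics/c.png

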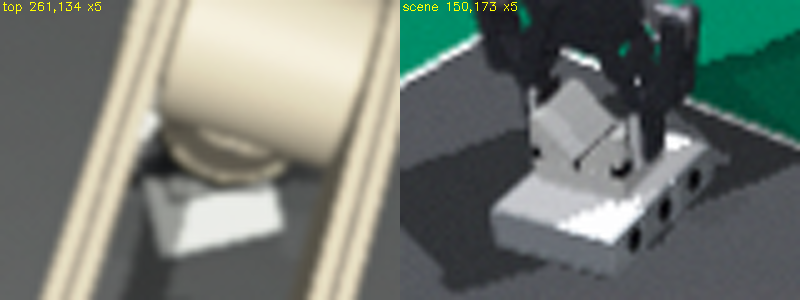

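Call:
carry_out(
  increments=[0,0,0.002,0,0,0,0,0,0,0.004,0,0,0,0,0,0,0.006,0,0,0,0,0,0,0.007,0,0,0,0,0,0,0.008,0,0,0,0,0,0,0.009,0,0,0,0,0,0,0.01,0,0,0,0,0,0,0.01,0,0,0,0,0,0,0.01,0,0,0,0,0,0,0.01,0,0,0,0],
)

```text
time: 11.1
tool_pos: [636.5, -172.8, 51.6]
tcp_rot: [-180.0, 0.0, -168.6]
ft_force: [-6.1, 1.3, 4.6]
finger_gap: 57.5
grip_force: 67.1
```

Call:
carry_out(
  increments=[0,0,0.01,0,0,0,0.4,0,0,0.01,0,0,0,0.5,0,0,0.01,0,0,0,0.7,0,0,0.01,0,0,0,1,0,0,0.01,0,0,0,1,0,0,0,0,0,0,1,0,0,-0.04,0,0,0,1,0,0,-0.1,0,0,0,1,0,0,-0.18,0,0,0,1,0,0,-0.26,0,0,0,1],
)

```text
time: 12.35
tool_pos: [636.6, -172.8, 157.5]
tcp_rot: [-180.0, 0.1, -168.6]
ft_force: [-0.3, 0.1, 0.2]
finger_gap: 85.4
grip_force: 0.0
```

```bash
echo '[636.7,-172.4,159,191.5]'>cmd.json; python3 plan.py 432,166.8,159,196 / .,.,36,.
```

```text
432,166.8,159,196 [0.3324, 0.933, -0.0, 0.0, 0.0, -0.0125] j1 21.1 j6~ -84.9
--
.,.,36,. [-0.0, 0.0, 0.3075, 0.0, 0.0, -0.0] j1 21.1 j6~ -84.9
```

```bash
echo '[636.7,-172.4,155,191.5]'>cmd.json; python3 plan.py 432,166.8,155,196 / .,.,36,.
```

```text
432,166.8,155,196 [0.3324, 0.933, -0.0, 0.0, 0.0, -0.0125] j1 21.1 j6~ -84.9
--
.,.,36,. [-0.0, 0.0, 0.2975, 0.0, 0.0, -0.0] j1 21.1 j6~ -84.9
```

Call:
carry_out(
  increments=[0.03,0.09,0,0,0,-0.001,1,0.07,0.19,0,0,0,-0.003,1,0.11,0.3,0,0,0,-0.005,1,0.15,0.42,0,0,0,-0.006,1,0.19,0.54,0,0,0,-0.008,1,0.23,0.66,0,0,0,-0.01,1,0.28,0.78,0,0,0,-0.011,1,0.31,0.88,0,0,0,-0.012,1,0.3324,0.933,0,0,0,-0.0125,1,0.3324,0.933,0,0,0,-0.0125,1],
)

```text
time: 13.6
tool_pos: [431.7, 168.0, 156.3]
tcp_rot: [180.0, 0.1, -163.9]
ft_force: [-0.4, -0.2, 0.6]
finger_gap: 85.4
grip_force: 0.0
```

```bash
python3 - <<'E'
from seg import *
from bench import sense
print([sense()[k] for k in("tool_pos","tcp_rot","time")])
im={n:avg(n) for n in C}; pickle.dump(im,open("im1.pkl","wb"))
E
python3 look.py pics/d.png top,636,-172,40 scene,636,-172,40
```

```text
[array([431.73526947, 167.97765132, 156.3294518 ]), array([ 1.79992774e+02,  1.09072616e-01, -1.63914555e+02]), 13.6]
```

View pics/d.png

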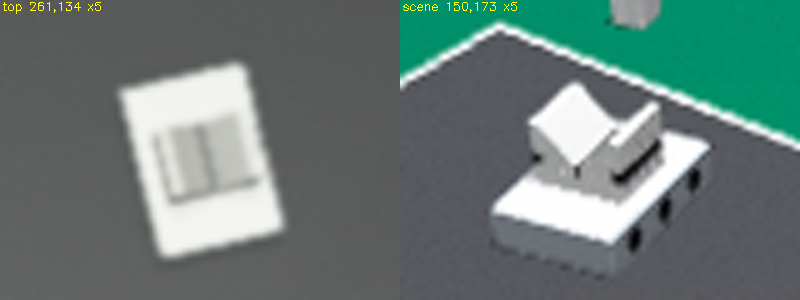

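Run:
```python
from seg import *
q=lambda c:np.array(c)/5+[261,134]-.4
v=q([(152,130),(247,115),(260,185),(172,203)]);r=q([(120,90),(243,63),(285,230),(162,257)])
V=plane("top",v,65);R=plane("top",r,25)
for X in(V,R): print(X[:,:2].round(1).tolist(),X.mean(0).round(1)); [print(round(np.degrees(np.arctan2(*(X[i]-X[j])[1::-1])),1),round(np.linalg.norm(X[i]-X[j]),1)) for i,j in((0,3),(1,2),(0,1),(3,2))]
im=pickle.load(open("im1.pkl","rb"))["top"]
g=im[150:185,285:320].min(2)
# groove mask: darker than the riser's top
G=cv2.resize(g.astype(np.float32),None,fx=8,fy=8,interpolation=cv2.INTER_CUBIC)
for th in(205,215,225):
    ins=((G<th)&(G>140)).astype('u1')
    n,l,s,c=cv2.connectedComponentsWithStats(ins[64:216,64:216])
    k=1+np.argmax(s[1:,4]); cs,_=cv2.findContours((l==k).astype('u1'),0,1);K=(max(cs,key=cv2.contourArea)[:,0]+64.5)/8-.5+[285,150]
    print(th,rect("top",K,65))
print(proj("top",[[636.7,-172.4,65]]), g[8:26,10:28].round().astype(int).tolist()[::4])
```

```text
[[649.7, -137.9], [657.3, -197.2], [613.4, -203.5], [603.8, -148.6]] [ 631.  -171.8   65. ]
13.1 47.1
8.1 44.4
97.3 59.8
99.9 55.7
[[682.2, -121.1], [697.2, -200.2], [589.2, -222.6], [574.4, -143.8]] [ 635.8 -171.9   25. ]
11.9 110.1
11.7 110.3
100.8 80.6
100.6 80.1
205 (array([ 630., -169.]), array([48.5, 57.1]), 11.6)
215 (array([ 630.1, -168.7]), array([50.4, 58.2]), 11.3)
225 (array([ 629.6, -169.2]), array([52.8, 59.4]), 8.1)
[[302.28104508 163.41635834]] [[231, 228, 226, 225, 218, 204, 202, 204, 200, 194, 191, 190, 192, 204, 224, 230, 214, 156], [200, 182, 178, 179, 178, 168, 152, 166, 182, 188, 188, 189, 190, 192, 206, 225, 226, 199], [217, 198, 182, 178, 179, 178, 168, 154, 166, 182, 188, 189, 189, 190, 193, 206, 225, 232], [210, 220, 201, 182, 178, 179, 178, 167, 152, 164, 179, 180, 176, 172, 164, 156, 160, 186], [171, 166, 178, 193, 208, 218, 223, 228, 235, 238, 239, 239, 239, 239, 238, 237, 237, 239]]
```

Run:
```python
from h import *
im=pickle.load(open("im1.pkl","rb"))["scene"]
x0,y0=166,183;c=np.clip(im[y0:y0+50,x0:x0+66,::-1],0,255).astype('u1')
c=cv2.resize(c,None,fx=12,fy=12,interpolation=cv2.INTER_CUBIC)
def box(cx,cy,z0,z1,l,w,col):
    a=np.radians(11.5);u=np.array([np.cos(a),np.sin(a)]);v=np.array([-u[1],u[0]])
    for z in(z0,z1):
        P=[[*(np.array([cx,cy])+i*l/2*u+j*w/2*v),z] for i,j in((1,1),(1,-1),(-1,-1),(-1,1))]
        p=((proj("scene",P)-[x0,y0]+.5)*12).astype(int);cv2.polylines(c,[p.reshape(-1,1,2)],1,col,1)
box(637.7,-173.4,25,25,110,80,(0,0,255)); box(637.7,-173.4,25,65,45,58,(255,0,0))
cv2.imwrite("pics/e.png",c)
```

```text
(no output)
```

View pics/e.png

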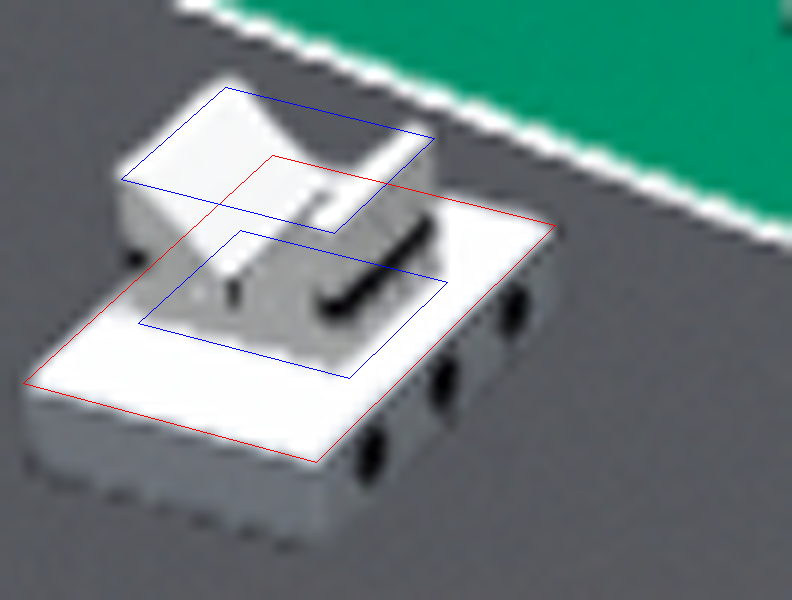

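```bash
echo '[432,166.8,155,196]'>cmd.json; python3 plan.py 636.7,-172.4,115,191.5 / .,.,52,. ; cat cmd.json
```

```text
636.7,-172.4,115,191.5 [-0.2582, -0.9562, 0.1, 0.0, 0.0, 0.0125] j1 -15.2 j6~ -116.7
--
.,.,52,. [-0.0, 0.0, 0.1575, 0.0, 0.0, -0.0] j1 -15.2 j6~ -116.7
[636.7, -172.4, 52.0, 191.5]
```

Call:
carry_out(
  increments=[-0.026,-0.1,0,0,0,0.001,1,-0.055,-0.2,0,0,0,0.003,1,-0.085,-0.32,0,0,0,0.004,1,-0.12,-0.44,0.01,0,0,0.006,1,-0.15,-0.56,0.02,0,0,0.008,1,-0.19,-0.7,0.04,0,0,0.01,1,-0.22,-0.82,0.06,0,0,0.011,1,-0.25,-0.92,0.08,0,0,0.012,1,-0.2582,-0.9562,0.1,0,0,0.0125,1,-0.2582,-0.9562,0.1,0,0,0.0125,1],
)

```text
time: 15.45
tool_pos: [635.6, -172.9, 113.6]
tcp_rot: [179.9, -0.1, -168.6]
ft_force: [-0.4, 0.7, -0.5]
finger_gap: 85.1
grip_force: 0.0
```

Call:
carry_out(
  increments=[0,0,0.03,0,0,0,1,0,0,0.06,0,0,0,1,0,0,0.09,0,0,0,1,0,0,0.12,0,0,0,1,0,0,0.14,0,0,0,1,0,0,0.15,0,0,0,0.8,0,0,0.1575,0,0,0,0.6,0,0,0.1575,0,0,0,0.45,0,0,0.1575,0,0,0,0.4,0,0,0.1575,0,0,0,0.35],
)

```text
time: 16.7
tool_pos: [636.6, -172.8, 52.5]
tcp_rot: [-180.0, 0.0, -168.6]
ft_force: [-0.3, 0.5, 1.1]
finger_gap: 57.7
grip_force: 11.4
```

Call:
carry_out(
  increments=[0,0,0,0,0,0,0.2,0,0,0,0,0,0,0,0,0,0,0,0,0,0,0,0,0,0,0,0,0,0,0,-0.004,0,0,0,0,0,0,-0.01,0,0,0,0,-0.003,0,-0.01,0,0,0,0,-0.0075,0,-0.01,0,0,0,0,-0.0075,0,-0.01,0,0,0,0,-0.0075,0,-0.01,0,0,0,0],
)

```text
time: 17.95
tool_pos: [639.2, -172.1, 55.8]
tcp_rot: [180.0, -0.0, -168.6]
ft_force: [0.0, -0.7, -6.7]
finger_gap: 57.2
grip_force: 65.9
```

Call:
carry_out(
  increments=[0,0,0.002,0,0,0,0,0,0,0.004,0,0,0,0,0,0,0.006,0,0,0,0,0,0,0.008,0,0,0,0,0,0,0.009,0,0,0,0,0,0,0.0095,0,0,0,0,0,0,0.01,0,0,0,0,0,0,0.01,0,0,0,0,0,0,0.01,0,0,0,0,0,0,0.01,0,0,0,0],
)

```text
time: 19.2
tool_pos: [639.4, -172.2, 52.8]
tcp_rot: [-180.0, 0.0, -168.6]
ft_force: [-5.8, 1.0, 3.0]
finger_gap: 57.3
grip_force: 66.7
```

Call:
carry_out(
  increments=[0,0,0,0,0,0,0.4,0,0,0,0,0,0,0.5,0,0,0,0,0,0,0.7,0,0,0,0,0,0,1,0,0,0,0,0,0,1,0,0,0,0,0,0,1,0,0,-0.04,0,0,0,1,0,0,-0.1,0,0,0,1,0,0,-0.18,0,0,0,1,0,0,-0.26,0,0,0,1],
)

```text
time: 20.45
tool_pos: [639.5, -172.2, 158.3]
tcp_rot: [-180.0, 0.1, -168.6]
ft_force: [0.6, -0.1, -1.0]
finger_gap: 85.5
grip_force: 0.0
```

```bash
echo '[639.6,-171.8,156,191.5]'>cmd.json; python3 plan.py 432,166.8,136,196 / .,.,36,. ; cat cmd.json
```

```text
432,166.8,136,196 [0.3398, 0.933, 0.05, 0.0, 0.0, -0.0125] j1 21.1 j6~ -84.9
--
.,.,36,. [-0.0, 0.0, 0.25, 0.0, 0.0, -0.0] j1 21.1 j6~ -84.9
[432.0, 166.8, 36.0, 196.0]
```

Call:
carry_out(
  increments=[0.03,0.09,0,0,0,-0.001,1,0.07,0.19,0,0,0,-0.003,1,0.11,0.3,0,0,0,-0.005,1,0.15,0.42,0,0,0,-0.006,1,0.19,0.54,0.01,0,0,-0.008,1,0.23,0.66,0.02,0,0,-0.01,1,0.28,0.78,0.03,0,0,-0.011,1,0.32,0.88,0.04,0,0,-0.012,1,0.3398,0.933,0.05,0,0,-0.0125,1,0.3398,0.933,0.05,0,0,-0.0125,1],
)

```text
time: 21.7
tool_pos: [431.6, 167.9, 136.9]
tcp_rot: [180.0, 0.1, -163.9]
ft_force: [0.6, -0.2, -0.3]
finger_gap: 85.5
grip_force: 0.0
```

Run:
```python
from h import *
im={n:avg(n) for n in C}; pickle.dump(im,open("im2.pkl","wb"))
t=[]
def tile(n,x0,y0,f):
    c=np.clip(im[n][y0:y0+50,x0:x0+33*2,::-1],0,255).astype('u1');c=cv2.resize(c,None,fx=6,fy=6,interpolation=cv2.INTER_CUBIC)
    a=np.radians(11.5);u=np.array([np.cos(a),np.sin(a)]);v=np.array([-u[1],u[0]])
    def box(q,zs,l,w,col):
        for z in zs:
            P=[[*(np.array(q)+i*l/2*u+j*w/2*v),z] for i,j in((1,1),(1,-1),(-1,-1),(-1,1))]
            p=((proj(n,P)-[x0,y0]+.5)*6).astype(int);cv2.polylines(c,[p.reshape(-1,1,2)],1,col,1)
    box(f,(25,),110,80,(0,0,255));box(f,(25,65),45,58,(255,0,0))
    return c
cv2.imwrite("pics/f.png",np.hstack([tile("scene",166,183,(637.7,-173.4)),tile("top",268,140,(635.7,-171.4))]))
```

```text
(no output)
```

View pics/f.png

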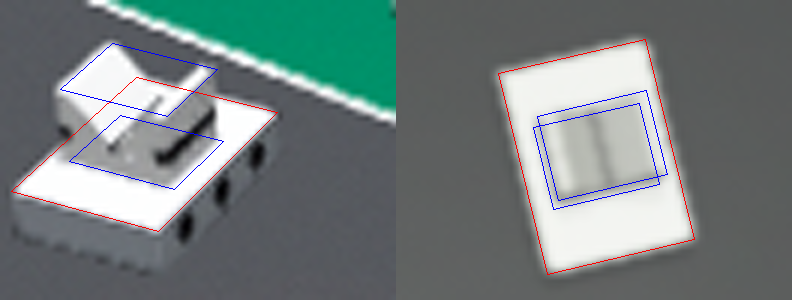

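Call:
carry_out(
  increments=[0,0,0.04,0,0,0,1,0,0,0.09,0,0,0,1,0,0,0.14,0,0,0,1,0,0,0.18,0,0,0,1,0,0,0.21,0,0,0,1,0,0,0.23,0,0,0,1,0,0,0.245,0,0,0,1,0,0,0.25,0,0,0,1,0,0,0.25,0,0,0,0.8,0,0,0.25,0,0,0,0.6],
)

```text
time: 23.35
tool_pos: [432.4, 166.9, 36.5]
tcp_rot: [-180.0, 0.0, -164.1]
ft_force: [0.4, -0.1, 0.2]
finger_gap: 67.9
grip_force: 0.0
```

Call:
carry_out(
  increments=[0,0,0,0,0,0,0.5,0,0,0,0,0,0,0.45,0,0,0,0,0,0,0.4,0,0,0,0,0,0,0.35,0,0,0,0,0,0,0.3,0,0,0,0,0,0,0.2,0,0,0,0,0,0,0,0,0,0,0,0,0,0,0,0,0,0,0,0,0,0,0,0,0,0,0,0],
)

```text
time: 24.6
tool_pos: [432.2, 166.9, 36.7]
tcp_rot: [180.0, 0.0, -164.1]
ft_force: [-2.4, -0.9, 7.4]
finger_gap: 58.2
grip_force: 62.3
```

```bash
cat cmd.json; python3 look.py pics/g.png scene,432,166,40; python3 plan.py .,.,156,196 / 636.7,-172.4,156,191.5 / .,.,100,.
```

```text
[432.0, 166.8, 36.0, 196.0].,.,156,196 [-0.0, 0.0, -0.3, 0.0, 0.0, -0.0] j1 21.1 j6~ -84.9
--
636.7,-172.4,156,191.5 [-0.2582, -0.9562, -0.0, 0.0, 0.0, 0.0125] j1 -15.2 j6~ -116.7
--
.,.,100,. [-0.0, 0.0, 0.14, 0.0, 0.0, -0.0] j1 -15.2 j6~ -116.7
```

View pics/g.png

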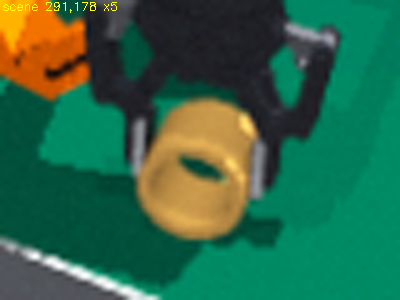

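Call:
carry_out(
  increments=[0,0,-0.01,0,0,0,0,0,0,-0.03,0,0,0,0,0,0,-0.06,0,0,0,0,0,0,-0.1,0,0,0,0,0,0,-0.15,0,0,0,0,0,0,-0.2,0,0,0,0,0,0,-0.25,0,0,0,0,0,0,-0.28,0,0,0,0,0,0,-0.3,0,0,0,0,0,0,-0.3,0,0,0,0],
)

```text
time: 25.95
tool_pos: [432.3, 166.8, 156.4]
tcp_rot: [-180.0, 0.0, -164.1]
ft_force: [-0.2, 0.7, -4.5]
finger_gap: 57.9
grip_force: 65.1
```

Run:
```python
from seg import *
s=avg("scene");u,v=proj("scene",[[432,166.8,145]])[0];print(u,v)
k=bright("scene",s,(u,v),24,50,"yel");c=cen(k);print(c.round(1),cv2.boundingRect(k.astype(np.float32).reshape(-1,1,2)))
# height of the centre if still on the vertical line
for z in(140,145,150,155): print(z,proj("scene",[[432.7,166,z]]).round(1))
im=pickle.load(open("im0.pkl","rb"))["scene"];k=bright("scene",im,(331,212),22,50,"yel");print(cen(k).round(1),proj("scene",[[432.7,166,30]]).round(1))
```

```text
334.1372365536067 175.24466175790457
[332.9 173.5] (320, 159, 26, 29)
140 [[333.6 176.9]]
145 [[333.7 175.3]]
150 [[333.9 173.6]]
155 [[334.  171.9]]
[331.  211.2] [[331.2 211.7]]
```

Call:
carry_out(
  increments=[-0.02,-0.07,0,0,0,0.001,0,-0.05,-0.17,0,0,0,0.002,0,-0.08,-0.29,0,0,0,0.004,0,-0.11,-0.41,0,0,0,0.005,0,-0.14,-0.53,0,0,0,0.007,0,-0.175,-0.65,0,0,0,0.0085,0,-0.21,-0.77,0,0,0,0.01,0,-0.238,-0.88,0,0,0,0.0115,0,-0.255,-0.94,0,0,0,0.0122,0,-0.2582,-0.9562,0,0,0,0.0125,0],
)

```text
time: 27.4
tool_pos: [636.3, -174.2, 154.6]
tcp_rot: [180.0, -0.1, -168.7]
ft_force: [-1.1, 0.3, -4.7]
finger_gap: 57.9
grip_force: 65.8
```

Call:
carry_out(
  increments=[0,0,0,0,0,0,0,0,0,0.02,0,0,0,0,0,0,0.05,0,0,0,0,0,0,0.08,0,0,0,0,0,0,0.105,0,0,0,0,0,0,0.125,0,0,0,0,0,0,0.135,0,0,0,0,0,0,0.14,0,0,0,0,0,0,0.14,0,0,0,0,0,0,0.14,0,0,0,0],
)

```text
time: 28.65
tool_pos: [636.6, -172.8, 100.5]
tcp_rot: [-180.0, 0.0, -168.6]
ft_force: [-0.4, 0.6, -4.4]
finger_gap: 57.7
grip_force: 65.8
```

```bash
python3 look.py pics/i.png scene,636,-172,70 top,636,-172,70
```

```text
(no output)
```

View pics/i.png

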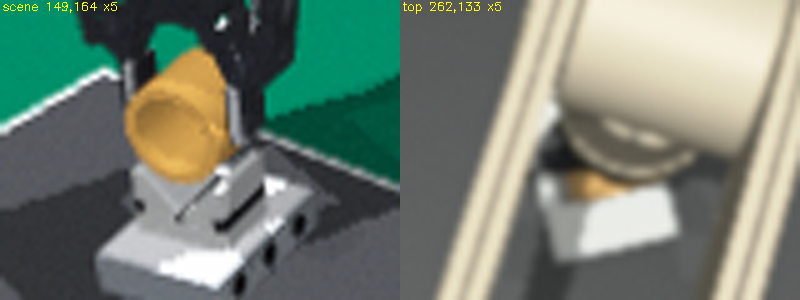

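Call:
carry_out(
  increments=[0,0,0.004,0,0,0,0,0,0,0.008,0,0,0,0,0,0,0.012,0,0,0,0,0,0,0.015,0,0,0,0,0,0,0.017,0,0,0,0,0,0,0.019,0,0,0,0,0,0,0.021,0,0,0,0,0,0,0.022,0,0,0,0,0,0,0.022,0,0,0,0,0,0,0.022,0,0,0,0],
)

```text
time: 30.1
tool_pos: [636.5, -172.8, 91.4]
tcp_rot: [-180.0, 0.0, -168.6]
ft_force: [0.3, -0.1, -2.7]
finger_gap: 57.8
grip_force: 65.8
```

Call:
carry_out(
  increments=[0,0,0.0005,0,0,0,0,0,0,0.001,0,0,0,0,0,0,0.0015,0,0,0,0,0,0,0.002,0,0,0,0,0,0,0.002,0,0,0,0,0,0,0.002,0,0,0,0,0,0,0.002,0,0,0,0,0,0,0.002,0,0,0,0,0,0,0.002,0,0,0,0,0,0,0.002,0,0,0,0],
)

```text
time: 31.35
tool_pos: [636.6, -172.8, 91.3]
tcp_rot: [-180.0, 0.0, -168.6]
ft_force: [-4.1, 0.6, 5.6]
finger_gap: 58.2
grip_force: 66.7
```

Call:
carry_out(
  increments=[0,0,0,0,0,0,0.4,0,0,0,0,0,0,0.5,0,0,0,0,0,0,0.7,0,0,0,0,0,0,1,0,0,0,0,0,0,1,0,0,0,0,0,0,1,0,0,-0.03,0,0,0,1,0,0,-0.08,0,0,0,1,0,0,-0.14,0,0,0,1,0,0,-0.2,0,0,0,1],
)

```text
time: 32.6
tool_pos: [636.9, -172.9, 173.3]
tcp_rot: [-179.9, 0.1, -168.6]
ft_force: [0.1, -0.1, 0.8]
finger_gap: 85.4
grip_force: 0.0
```

```bash
echo '[636.7,-172.4,170.4,191.5]'>cmd.json; python3 plan.py 500,60,170,191.5 / 433.5,320,150,196 / .,.,35,.
```

```text
500,60,170,191.5 [0.2191, 0.6375, 0.001, 0.0, 0.0, -0.0] j1 6.8 j6~ -94.7
--
433.5,320,150,196 [0.0333, 0.6701, 0.05, 0.0, 0.0, -0.0125] j1 36.4 j6~ -69.6
--
.,.,35,. [-0.0, 0.0, 0.2875, 0.0, 0.0, -0.0] j1 36.4 j6~ -69.6
```

Call:
carry_out(
  increments=[0.02,0.05,0.001,0,0,0,1,0.05,0.14,0.001,0,0,0,1,0.08,0.24,0.001,0,0,0,1,0.12,0.34,0.001,0,0,0,1,0.15,0.44,0.001,0,0,0,1,0.18,0.53,0.001,0,0,0,1,0.21,0.61,0.001,0,0,0,1,0.2191,0.6375,0.001,0,0,0,1,0.2191,0.6375,0.001,0,0,0,1,0.2191,0.6375,0.001,0,0,0,1],
)

```text
time: 33.85
tool_pos: [500.7, 59.1, 170.6]
tcp_rot: [-180.0, 0.1, -168.6]
ft_force: [0.1, -0.6, -0.3]
finger_gap: 85.5
grip_force: 0.0
```

Call:
carry_out(
  increments=[0.003,0.06,0.005,0,0,-0.001,1,0.008,0.16,0.01,0,0,-0.003,1,0.013,0.26,0.02,0,0,-0.005,1,0.018,0.37,0.03,0,0,-0.007,1,0.024,0.48,0.04,0,0,-0.009,1,0.029,0.58,0.05,0,0,-0.011,1,0.0333,0.65,0.05,0,0,-0.0125,1,0.0333,0.6701,0.05,0,0,-0.0125,1,0.0333,0.6701,0.05,0,0,-0.0125,1,0.0333,0.6701,0.05,0,0,-0.0125,1],
)

```text
time: 35.1
tool_pos: [434.3, 318.9, 149.9]
tcp_rot: [-180.0, -0.0, -164.1]
ft_force: [-0.8, -0.0, 0.4]
finger_gap: 85.8
grip_force: 0.0
```

```bash
cat > chk.py <<'E'
from h import *
im={n:avg(n) for n in C}; pickle.dump(im,open("im3.pkl","wb"))
a=np.radians(11.5);u=np.array([np.cos(a),np.sin(a),0]);v=np.array([-u[1],u[0],0])
def tile(n,x0,y0,f):
    c=np.clip(im[n][y0:y0+50,x0:x0+66,::-1],0,255).astype('u1');c=cv2.resize(c,None,fx=6,fy=6,interpolation=cv2.INTER_CUBIC)
    f=np.array(f);L=lambda P,col:cv2.polylines(c,[((proj(n,P)-[x0,y0]+.5)*6).astype(int).reshape(-1,1,2)],1,col,1)
    L([f+[0,0,25]+i*55*u+j*40*v for i,j in((1,1),(1,-1),(-1,-1),(-1,1))],(0,0,255))
    for e in(25,-25): L([f+[0,0,84.4]+e*u+30*np.cos(t)*v+30*np.sin(t)*np.array([0,0,1]) for t in np.linspace(0,6.28,60)],(255,0,0))
    return c
cv2.imwrite("pics/j.png",np.hstack([tile("scene",166,170,(637.7,-173.4,0)),tile("top",268,140,(635.7,-171.4,0))]))
E
python3 chk.py
```

```text
(no output)
```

View pics/j.png

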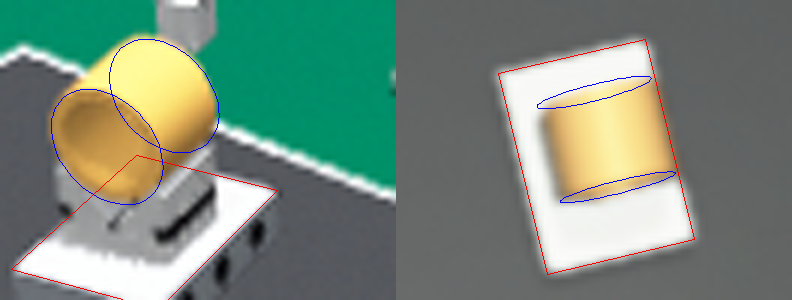

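Call:
carry_out(
  increments=[0,0,0.04,0,0,0,1,0,0,0.09,0,0,0,1,0,0,0.14,0,0,0,1,0,0,0.19,0,0,0,0.8,0,0,0.23,0,0,0,0.6,0,0,0.26,0,0,0,0.4,0,0,0.28,0,0,0,0.2,0,0,0.2875,0,0,0,0,0,0,0.2875,0,0,0,0,0,0,0.2875,0,0,0,0],
)

```text
time: 36.75
tool_pos: [434.2, 320.2, 35.6]
tcp_rot: [180.0, 0.1, -164.1]
ft_force: [0.3, 0.3, 0.2]
finger_gap: 42.8
grip_force: 0.0
```

Call:
carry_out(
  increments=[0,0,0,0,0,0,-0.15,0,0,0,0,0,0,-0.25,0,0,0,0,0,0,-0.3,0,0,0,0,0,0,-0.35,0,0,0,0,0,0,-0.4,0,0,0,0,0,0,-0.45,0,0,0,0,0,0,-0.5,0,0,0,0,0,0,-0.6,0,0,0,0,0,0,-0.7,0,0,0,0,0,0,-0.7],
  force=40,
)

```text
time: 38.0
tool_pos: [433.8, 320.1, 35.1]
tcp_rot: [180.0, 0.0, -164.1]
ft_force: [0.3, 1.1, 2.1]
finger_gap: 23.2
grip_force: 39.5
```

```bash
cat cmd.json; python3 plan.py .,.,119,196 / 634,164.6,119,196 / .,.,62,.
```

```text
[433.5, 320.0, 35.0, 196.0].,.,119,196 [-0.0, 0.0, -0.21, 0.0, 0.0, -0.0] j1 36.4 j6~ -69.6
--
634,164.6,119,196 [-0.3747, -0.5116, -0.0, 0.0, 0.0, -0.0] j1 14.6 j6~ -91.4
--
.,.,62,. [-0.0, 0.0, 0.1425, 0.0, 0.0, -0.0] j1 14.6 j6~ -91.4
```

Call:
carry_out(
  increments=[0,0,-0.01,0,0,0,-0.7,0,0,-0.03,0,0,0,-0.7,0,0,-0.06,0,0,0,-0.7,0,0,-0.1,0,0,0,-0.7,0,0,-0.14,0,0,0,-0.7,0,0,-0.17,0,0,0,-0.7,0,0,-0.19,0,0,0,-0.7,0,0,-0.205,0,0,0,-0.7,0,0,-0.21,0,0,0,-0.7,0,0,-0.21,0,0,0,-0.7],
)

```text
time: 39.25
tool_pos: [433.5, 319.9, 118.7]
tcp_rot: [-180.0, -0.0, -164.1]
ft_force: [-0.6, -0.6, -2.2]
finger_gap: 23.5
grip_force: 39.3
```

Call:
carry_out(
  increments=[-0.02,-0.03,0,0,0,0,-0.7,-0.07,-0.09,0,0,0,0,-0.7,-0.13,-0.17,0,0,0,0,-0.7,-0.19,-0.26,0,0,0,0,-0.7,-0.25,-0.34,0,0,0,0,-0.7,-0.31,-0.42,0,0,0,0,-0.7,-0.35,-0.48,0,0,0,0,-0.7,-0.37,-0.505,0,0,0,0,-0.7,-0.3747,-0.5116,0,0,0,0,-0.7,-0.3747,-0.5116,0,0,0,0,-0.7],
)

```text
time: 40.5
tool_pos: [633.4, 164.8, 118.7]
tcp_rot: [180.0, -0.0, -164.0]
ft_force: [0.8, -0.1, -1.9]
finger_gap: 23.6
grip_force: 39.5
```

Call:
carry_out(
  increments=[0,0,0.02,0,0,0,-0.7,0,0,0.05,0,0,0,-0.7,0,0,0.08,0,0,0,-0.7,0,0,0.105,0,0,0,-0.7,0,0,0.125,0,0,0,-0.7,0,0,0.137,0,0,0,-0.7,0,0,0.1425,0,0,0,-0.7,0,0,0.1425,0,0,0,-0.7,0,0,0.1425,0,0,0,-0.7,0,0,0.1425,0,0,0,-0.7],
)

```text
time: 41.75
tool_pos: [634.3, 164.4, 62.4]
tcp_rot: [-180.0, 0.0, -164.1]
ft_force: [0.6, -0.6, -2.1]
finger_gap: 23.7
grip_force: 39.5
```

Call:
carry_out(
  increments=[0,0,0.002,0,0,0,-0.7,0,0,0.004,0,0,0,-0.7,0,0,0.005,0,0,0,-0.7,0,0,0.006,0,0,0,-0.7,0,0,0.007,0,0,0,-0.7,0,0,0.0075,0,0,0,-0.7,0,0,0.0075,0,0,0,-0.7,0,0,0.0075,0,0,0,-0.7,0,0,0.0075,0,0,0,-0.7,0,0,0.0075,0,0,0,-0.7],
)

```text
time: 43.0
tool_pos: [634.1, 164.4, 59.2]
tcp_rot: [-180.0, 0.0, -164.1]
ft_force: [-0.6, 0.2, 0.3]
finger_gap: 23.9
grip_force: 39.6
```

Call:
carry_out(
  increments=[0,0,0,0,0,0,-0.3,0,0,0,0,0,0,-0.1,0,0,0,0,0,0,0.2,0,0,0,0,0,0,0.5,0,0,0,0,0,0,1,0,0,0,0,0,0,1,0,0,-0.04,0,0,0,1,0,0,-0.1,0,0,0,1,0,0,-0.17,0,0,0,1,0,0,-0.25,0,0,0,1],
)

```text
time: 44.25
tool_pos: [634.0, 164.3, 160.9]
tcp_rot: [-180.0, 0.0, -164.1]
ft_force: [0.6, -0.6, 0.7]
finger_gap: 85.5
grip_force: 0.0
```

```bash
echo '[634,164.6,159,196]'>cmd.json; python3 plan.py 500,-70,180,194.5 / 459,-311,130,194.5 / .,.,22,.
```

```text
500,-70,180,194.5 [0.4837, -0.4714, -0.0525, 0.0, 0.0, 0.0042] j1 -8.0 j6~ -112.5
--
459,-311,130,194.5 [0.2501, -0.5576, 0.125, 0.0, 0.0, -0.0] j1 -34.1 j6~ -138.6
--
.,.,22,. [-0.0, 0.0, 0.27, 0.0, 0.0, -0.0] j1 -34.1 j6~ -138.6
```

```bash
echo '[634,164.6,159,196]'>cmd.json; python3 plan.py 500,-70,180,150 / 459,-311,130,104.5 / .,.,22,.
```

```text
500,-70,180,150 [0.4837, -0.4714, -0.0525, 0.0, 0.0, 0.1278] j1 -8.0 j6~ -68.0
--
459,-311,130,104.5 [-0.2125, -0.573, 0.125, 0.0, 0.0, 0.1264] j1 -34.1 j6~ -48.6
--
.,.,22,. [0.0, 0.0, 0.27, 0.0, 0.0, -0.0] j1 -34.1 j6~ -48.6
```

Call:
carry_out(
  increments=[0.05,-0.05,-0.02,0,0,0.015,1,0.12,-0.12,-0.04,0,0,0.03,1,0.19,-0.19,-0.0525,0,0,0.05,1,0.26,-0.26,-0.0525,0,0,0.07,1,0.33,-0.33,-0.0525,0,0,0.09,1,0.4,-0.4,-0.0525,0,0,0.11,1,0.46,-0.45,-0.0525,0,0,0.12,1,0.4837,-0.4714,-0.0525,0,0,0.1278,1,0.4837,-0.4714,-0.0525,0,0,0.1278,1,0.4837,-0.4714,-0.0525,0,0,0.1278,1],
)

```text
time: 45.5
tool_pos: [500.3, -69.4, 180.4]
tcp_rot: [180.0, 0.0, 150.0]
ft_force: [-0.2, 0.5, 0.2]
finger_gap: 85.2
grip_force: 0.0
```

Call:
carry_out(
  increments=[-0.02,-0.05,0.01,0,0,0.015,1,-0.05,-0.13,0.02,0,0,0.03,1,-0.08,-0.22,0.03,0,0,0.05,1,-0.11,-0.31,0.05,0,0,0.07,1,-0.14,-0.4,0.07,0,0,0.09,1,-0.18,-0.48,0.09,0,0,0.11,1,-0.2,-0.54,0.11,0,0,0.12,1,-0.2125,-0.573,0.125,0,0,0.1264,1,-0.2125,-0.573,0.125,0,0,0.1264,1,-0.2125,-0.573,0.125,0,0,0.1264,1],
)

```text
time: 46.75
tool_pos: [459.0, -310.1, 130.1]
tcp_rot: [180.0, -0.0, 104.5]
ft_force: [0.5, 0.2, -0.2]
finger_gap: 85.3
grip_force: 0.0
```

```bash
cat > top.py <<'E'
# top.py z x y [x y]: bright top face at height z near (x,y) in both views
import sys; from seg import *
z,x,y=map(float,sys.argv[1:4]);r={}
for n in("top","scene"):
    im=avg(n);ct=proj(n,[[x,y,z]])[0];i,j=ct.round().astype(int)
    pk=np.percentile(im[j-3:j+4,i-3:i+4].min(2),90)
    k=bright(n,im,ct,12,(.75 if n=="top" else .88)*pk);r[n]=cen(k);print(n,round(pk),rect(n,k,z))
p,g=tri(r["top"],r["scene"]);print("TRI",p.round(1),round(g,1))
E
cat > hole.py <<'E'
# hole.py z x y: small dark hole in a block's top, both views
import sys; from seg import *
z,x,y=map(float,sys.argv[1:4]);r={}
for n in("top","scene"):
    im=avg(n,6).min(2).astype(np.float32);ct=proj(n,[[x,y,z]])[0];i,j=ct.round().astype(int)
    c=im[j-2:j+3,i-2:i+3];w=np.clip(c.max()-15-c,0,None);w[w<.3*w.max()]=0
    Y,X=np.mgrid[j-2:j+3,i-2:i+3];r[n]=np.array([(w*X).sum(),(w*Y).sum()])/w.sum();print(n,c.min().round(),plane(n,[r[n]],z).round(1))
p,g=tri(r["top"],r["scene"]);print("HOLE",p.round(1),round(g,1))
E
python3 top.py 74 634 164.6; python3 hole.py 74 634 164.6; python3 hole.py 10 431 -170.7
```

```text
top 236 (array([637. , 167.3]), array([74.5, 75. ]), 88.8)
scene 253 (array([635.3, 162.6]), array([25.1, 24.1]), 15.8)
TRI [634.9 163.9  74.4] 2.5
top 148.0 [[632.8 163.8  74. ]]
scene 82.0 [[634.  161.8  74. ]]
HOLE [633.4 162.8  74.1] 2.4
top 170.0 [[ 429.6 -170.    10. ]]
scene 139.0 [[ 435.7 -167.4   10. ]]
HOLE [ 430.1 -171.     6.1] 1.6
```

Call:
carry_out(
  increments=[0,0,0.04,0,0,0,1,0,0,0.09,0,0,0,1,0,0,0.14,0,0,0,1,0,0,0.18,0,0,0,0.8,0,0,0.22,0,0,0,0.6,0,0,0.25,0,0,0,0.4,0,0,0.265,0,0,0,0.2,0,0,0.27,0,0,0,0,0,0,0.27,0,0,0,0,0,0,0.27,0,0,0,0],
)

```text
time: 49.6
tool_pos: [458.8, -311.4, 22.6]
tcp_rot: [180.0, 0.1, 104.4]
ft_force: [0.8, -1.1, -0.3]
finger_gap: 42.5
grip_force: 0.0
```

Call:
carry_out(
  increments=[0,0,0,0,0,0,-0.15,0,0,0,0,0,0,-0.25,0,0,0,0,0,0,-0.3,0,0,0,0,0,0,-0.35,0,0,0,0,0,0,-0.4,0,0,0,0,0,0,-0.45,0,0,0,0,0,0,-0.5,0,0,0,0,0,0,-0.6,0,0,0,0,0,0,-0.7,0,0,0,0,0,0,-0.7],
  force=30,
)

```text
time: 50.85
tool_pos: [458.5, -311.1, 22.1]
tcp_rot: [180.0, 0.0, 104.4]
ft_force: [-0.1, -0.2, 1.4]
finger_gap: 23.5
grip_force: 29.9
```

```bash
cat cmd.json; python3 plan.py .,.,162,104.5 / 530,-60,172,104.5 / 634,163.4,162,106 / .,.,100,.
```

```text
[459.0, -311.0, 22.0, 104.5].,.,162,104.5 [0.0, 0.0, -0.35, 0.0, 0.0, -0.0] j1 -34.1 j6~ -48.6
--
530,-60,172,104.5 [0.5631, 0.329, -0.025, 0.0, 0.0, -0.0] j1 -6.5 j6~ -21.0
--
634,163.4,162,106 [0.4756, 0.3916, 0.025, 0.0, 0.0, -0.0042] j1 14.5 j6~ -1.5
--
.,.,100,. [0.0, 0.0, 0.155, 0.0, 0.0, -0.0] j1 14.5 j6~ -1.5
```

Call:
carry_out(
  increments=[0,0,-0.01,0,0,0,-0.7,0,0,-0.03,0,0,0,-0.7,0,0,-0.07,0,0,0,-0.7,0,0,-0.12,0,0,0,-0.7,0,0,-0.18,0,0,0,-0.7,0,0,-0.24,0,0,0,-0.7,0,0,-0.29,0,0,0,-0.7,0,0,-0.33,0,0,0,-0.7,0,0,-0.35,0,0,0,-0.7,0,0,-0.35,0,0,0,-0.7],
)

```text
time: 52.1
tool_pos: [458.6, -311.2, 162.3]
tcp_rot: [180.0, 0.0, 104.4]
ft_force: [0.7, -0.4, -0.8]
finger_gap: 23.6
grip_force: 29.6
```

Call:
carry_out(
  increments=[0.03,0.02,0,0,0,0,-0.7,0.1,0.06,-0.01,0,0,0,-0.7,0.19,0.11,-0.01,0,0,0,-0.7,0.28,0.16,-0.015,0,0,0,-0.7,0.37,0.22,-0.02,0,0,0,-0.7,0.45,0.265,-0.025,0,0,0,-0.7,0.52,0.3,-0.025,0,0,0,-0.7,0.5631,0.329,-0.025,0,0,0,-0.7,0.5631,0.329,-0.025,0,0,0,-0.7,0.5631,0.329,-0.025,0,0,0,-0.7],
)

```text
time: 53.35
tool_pos: [529.2, -60.0, 171.3]
tcp_rot: [-179.9, -0.0, 104.5]
ft_force: [-0.1, 0.2, -1.3]
finger_gap: 23.6
grip_force: 29.6
```

Call:
carry_out(
  increments=[0.03,0.025,0,0,0,0,-0.7,0.09,0.075,0,0,0,-0.001,-0.7,0.16,0.13,0.005,0,0,-0.0015,-0.7,0.24,0.2,0.01,0,0,-0.002,-0.7,0.32,0.26,0.015,0,0,-0.003,-0.7,0.39,0.32,0.02,0,0,-0.0035,-0.7,0.45,0.37,0.025,0,0,-0.0042,-0.7,0.4756,0.3916,0.025,0,0,-0.0042,-0.7,0.4756,0.3916,0.025,0,0,-0.0042,-0.7,0.4756,0.3916,0.025,0,0,-0.0042,-0.7],
)

```text
time: 54.6
tool_pos: [633.9, 162.1, 162.0]
tcp_rot: [-180.0, 0.0, 105.9]
ft_force: [-0.9, -0.0, -0.9]
finger_gap: 23.5
grip_force: 29.7
```

Call:
carry_out(
  increments=[0,0,0.02,0,0,0,-0.7,0,0,0.05,0,0,0,-0.7,0,0,0.08,0,0,0,-0.7,0,0,0.11,0,0,0,-0.7,0,0,0.135,0,0,0,-0.7,0,0,0.15,0,0,0,-0.7,0,0,0.155,0,0,0,-0.7,0,0,0.155,0,0,0,-0.7,0,0,0.155,0,0,0,-0.7,0,0,0.155,0,0,0,-0.7],
)

```text
time: 55.85
tool_pos: [634.4, 163.2, 100.5]
tcp_rot: [180.0, 0.0, 105.9]
ft_force: [0.7, -0.3, -2.4]
finger_gap: 23.6
grip_force: 29.7
```

```bash
python3 look.py pics/k.png scene,634,164,80
```

```text
(no output)
```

View pics/k.png

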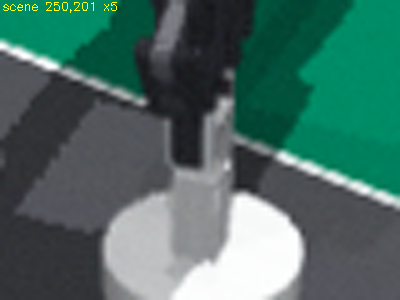

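Call:
carry_out(
  increments=[0,0,0.002,0,0,0,-0.7,0,0,0.004,0,0,0,-0.7,0,0,0.006,0,0,0,-0.7,0,0,0.008,0,0,0,-0.7,0,0,0.009,0,0,0,-0.7,0,0,0.01,0,0,0,-0.7,0,0,0.01,0,0,0,-0.7,0,0,0.01,0,0,0,-0.7,0,0,0.01,0,0,0,-0.7,0,0,0.01,0,0,0,-0.7],
)

```text
time: 57.2
tool_pos: [634.2, 163.2, 96.1]
tcp_rot: [180.0, 0.0, 105.9]
ft_force: [-0.5, -0.4, -0.4]
finger_gap: 23.4
grip_force: 29.8
```

Call:
carry_out(
  increments=[0,0,0.0005,0,0,0,-0.7,0,0,0.0005,0,0,0,-0.7,0,0,0.001,0,0,0,-0.7,0,0,0.001,0,0,0,-0.7,0,0,0.001,0,0,0,-0.7,0,0,0.001,0,0,0,-0.7,0,0,0.001,0,0,0,-0.7,0,0,0.001,0,0,0,-0.7,0,0,0.001,0,0,0,-0.7,0,0,0.001,0,0,0,-0.7],
)

```text
time: 58.45
tool_pos: [634.3, 163.2, 96.1]
tcp_rot: [180.0, 0.0, 105.9]
ft_force: [-2.1, -0.4, 4.3]
finger_gap: 23.4
grip_force: 30.5
```

Seated. Release and rise.

Call:
carry_out(
  increments=[0,0,0,0,0,0,-0.35,0,0,0,0,0,0,-0.2,0,0,0,0,0,0,0,0,0,0,0,0,0,0.4,0,0,0,0,0,0,1,0,0,0,0,0,0,1,0,0,-0.03,0,0,0,1,0,0,-0.08,0,0,0,1,0,0,-0.14,0,0,0,1,0,0,-0.2,0,0,0,1],
)

```text
time: 59.7
tool_pos: [634.6, 163.3, 178.5]
tcp_rot: [179.9, 0.0, 105.9]
ft_force: [-0.4, -0.3, -0.6]
finger_gap: 85.3
grip_force: 0.0
```

```bash
echo '[634,163.4,175.6,106]'>cmd.json; python3 plan.py 530,-10,175.6,83 / 431.1,-170.7,120,60 / .,.,21,.
```

```text
530,-10,175.6,83 [-0.345, -0.3694, -0.0, 0.0, 0.0, 0.0639] j1 -1.1 j6~ 5.9
--
431.1,-170.7,120,60 [-0.4289, -0.1964, 0.139, 0.0, 0.0, 0.0639] j1 -21.6 j6~ 8.4
--
.,.,21,. [0.0, 0.0, 0.2475, 0.0, 0.0, -0.0] j1 -21.6 j6~ 8.4
```

Call:
carry_out(
  increments=[-0.03,-0.03,0,0,0,0.006,1,-0.08,-0.08,0,0,0,0.014,1,-0.13,-0.14,0,0,0,0.024,1,-0.19,-0.2,0,0,0,0.035,1,-0.25,-0.27,0,0,0,0.046,1,-0.3,-0.32,0,0,0,0.055,1,-0.345,-0.3694,0,0,0,0.0639,1,-0.345,-0.3694,0,0,0,0.0639,1,-0.345,-0.3694,0,0,0,0.0639,1,-0.345,-0.3694,0,0,0,0.0639,1],
)

```text
time: 60.95
tool_pos: [530.1, -9.6, 175.5]
tcp_rot: [180.0, -0.0, 83.0]
ft_force: [0.2, 0.2, 0.5]
finger_gap: 85.2
grip_force: 0.0
```

Call:
carry_out(
  increments=[-0.04,-0.02,0.01,0,0,0.006,1,-0.1,-0.05,0.02,0,0,0.014,1,-0.17,-0.08,0.04,0,0,0.024,1,-0.24,-0.11,0.06,0,0,0.035,1,-0.31,-0.14,0.09,0,0,0.046,1,-0.37,-0.17,0.11,0,0,0.055,1,-0.42,-0.19,0.13,0,0,0.0639,1,-0.4289,-0.1964,0.139,0,0,0.0639,1,-0.4289,-0.1964,0.139,0,0,0.0639,1,-0.4289,-0.1964,0.139,0,0,0.0639,1],
)

```text
time: 62.2
tool_pos: [431.3, -170.3, 120.3]
tcp_rot: [180.0, -0.0, 60.0]
ft_force: [0.5, -0.3, 1.0]
finger_gap: 85.2
grip_force: 0.0
```

```bash
python3 top.py 104 634 163.4; python3 hole.py 104 634 163.4; cat cmd.json
```

```text
top 235 (array([634.7, 165. ]), array([72.1, 70.3]), 88.0)
scene 254 (array([636.8, 158.5]), array([25.2, 32.2]), 15.4)
TRI [632.6 161.3 101.9] 3.0
top 139.0 [[633.6 164.3 104. ]]
scene 48.0 [[633.8 161.3 104. ]]
HOLE [634.2 163.1 105. ] 2.6
[431.1, -170.7, 21.0, 60.0]
```

Call:
carry_out(
  increments=[0,0,0.04,0,0,0,1,0,0,0.09,0,0,0,1,0,0,0.14,0,0,0,1,0,0,0.18,0,0,0,0.8,0,0,0.21,0,0,0,0.6,0,0,0.235,0,0,0,0.4,0,0,0.245,0,0,0,0.2,0,0,0.2475,0,0,0,0,0,0,0.2475,0,0,0,0,0,0,0.2475,0,0,0,0],
)

```text
time: 64.45
tool_pos: [431.3, -170.9, 21.5]
tcp_rot: [179.9, -0.0, 59.9]
ft_force: [-0.3, -0.4, -0.4]
finger_gap: 42.9
grip_force: 0.0
```

Call:
carry_out(
  increments=[0,0,0,0,0,0,-0.15,0,0,0,0,0,0,-0.25,0,0,0,0,0,0,-0.3,0,0,0,0,0,0,-0.35,0,0,0,0,0,0,-0.4,0,0,0,0,0,0,-0.45,0,0,0,0,0,0,-0.5,0,0,0,0,0,0,-0.6,0,0,0,0,0,0,-0.7,0,0,0,0,0,0,-0.7],
  force=25,
)

```text
time: 65.7
tool_pos: [430.9, -170.8, 21.1]
tcp_rot: [180.0, -0.0, 59.9]
ft_force: [-0.4, 0.9, 2.3]
finger_gap: 23.4
grip_force: 24.8
```

```bash
cat cmd.json; python3 plan.py .,.,170,60 / 530,-10,180,83 / 634.1,163.1,175,106 / .,.,129,.
```

```text
[431.1, -170.7, 21.0, 60.0].,.,170,60 [0.0, 0.0, -0.3725, 0.0, 0.0, -0.0] j1 -21.6 j6~ 8.4
--
530,-10,180,83 [0.4716, 0.0132, -0.025, 0.0, 0.0, -0.0639] j1 -1.1 j6~ 5.9
--
634.1,163.1,175,106 [0.4612, 0.2056, 0.0125, 0.0, 0.0, -0.0639] j1 14.4 j6~ -1.6
--
.,.,129,. [0.0, 0.0, 0.115, 0.0, 0.0, -0.0] j1 14.4 j6~ -1.6
```

Call:
carry_out(
  increments=[0,0,-0.01,0,0,0,-0.7,0,0,-0.03,0,0,0,-0.7,0,0,-0.07,0,0,0,-0.7,0,0,-0.12,0,0,0,-0.7,0,0,-0.18,0,0,0,-0.7,0,0,-0.24,0,0,0,-0.7,0,0,-0.3,0,0,0,-0.7,0,0,-0.35,0,0,0,-0.7,0,0,-0.3725,0,0,0,-0.7,0,0,-0.3725,0,0,0,-0.7],
)

```text
time: 66.95
tool_pos: [431.3, -170.9, 171.0]
tcp_rot: [179.9, -0.0, 59.9]
ft_force: [-0.1, 0.6, -0.4]
finger_gap: 23.1
grip_force: 24.6
```

Call:
carry_out(
  increments=[0.03,0,0,0,0,-0.004,-0.7,0.09,0.003,-0.01,0,0,-0.012,-0.7,0.16,0.005,-0.01,0,0,-0.022,-0.7,0.24,0.007,-0.015,0,0,-0.032,-0.7,0.31,0.009,-0.02,0,0,-0.042,-0.7,0.38,0.011,-0.025,0,0,-0.052,-0.7,0.44,0.012,-0.025,0,0,-0.06,-0.7,0.4716,0.0132,-0.025,0,0,-0.0639,-0.7,0.4716,0.0132,-0.025,0,0,-0.0639,-0.7,0.4716,0.0132,-0.025,0,0,-0.0639,-0.7],
)

```text
time: 68.2
tool_pos: [529.5, -10.5, 179.6]
tcp_rot: [-179.9, 0.0, 82.9]
ft_force: [-0.7, 0.2, -0.8]
finger_gap: 23.3
grip_force: 24.6
```

Call:
carry_out(
  increments=[0.03,0.013,0,0,0,-0.004,-0.7,0.09,0.04,0,0,0,-0.012,-0.7,0.16,0.07,0,0,0,-0.022,-0.7,0.24,0.107,0,0,0,-0.032,-0.7,0.31,0.138,0.005,0,0,-0.042,-0.7,0.38,0.17,0.01,0,0,-0.052,-0.7,0.43,0.19,0.0125,0,0,-0.06,-0.7,0.4612,0.2056,0.0125,0,0,-0.0639,-0.7,0.4612,0.2056,0.0125,0,0,-0.0639,-0.7,0.4612,0.2056,0.0125,0,0,-0.0639,-0.7],
)

```text
time: 69.45
tool_pos: [634.1, 162.2, 175.0]
tcp_rot: [-180.0, 0.0, 105.9]
ft_force: [0.5, -0.1, 0.2]
finger_gap: 22.9
grip_force: 24.6
```

Call:
carry_out(
  increments=[0,0,0.02,0,0,0,-0.7,0,0,0.04,0,0,0,-0.7,0,0,0.06,0,0,0,-0.7,0,0,0.08,0,0,0,-0.7,0,0,0.1,0,0,0,-0.7,0,0,0.11,0,0,0,-0.7,0,0,0.115,0,0,0,-0.7,0,0,0.115,0,0,0,-0.7,0,0,0.115,0,0,0,-0.7,0,0,0.115,0,0,0,-0.7],
)

```text
time: 70.7
tool_pos: [634.4, 162.9, 129.4]
tcp_rot: [180.0, 0.0, 105.9]
ft_force: [-0.6, -0.7, -0.4]
finger_gap: 23.5
grip_force: 24.6
```

Call:
carry_out(
  increments=[0,0,0.002,0,0,0,-0.7,0,0,0.004,0,0,0,-0.7,0,0,0.006,0,0,0,-0.7,0,0,0.008,0,0,0,-0.7,0,0,0.009,0,0,0,-0.7,0,0,0.01,0,0,0,-0.7,0,0,0.0105,0,0,0,-0.7,0,0,0.0105,0,0,0,-0.7,0,0,0.0105,0,0,0,-0.7,0,0,0.0105,0,0,0,-0.7],
)

```text
time: 71.95
tool_pos: [634.4, 162.9, 125.1]
tcp_rot: [180.0, 0.0, 105.9]
ft_force: [-2.0, 0.1, 3.8]
finger_gap: 23.3
grip_force: 25.1
```

Call:
carry_out(
  increments=[0,0,0,0,0,0,-0.4,0,0,0,0,0,0,-0.3,0,0,0,0,0,0,-0.1,0,0,0,0,0,0,0.3,0,0,0,0,0,0,1,0,0,0,0,0,0,1,0,0,-0.03,0,0,0,1,0,0,-0.07,0,0,0,1,0,0,-0.12,0,0,0,1,0,0,-0.17,0,0,0,1],
)

```text
time: 73.2
tool_pos: [634.7, 162.9, 195.2]
tcp_rot: [179.9, 0.0, 105.9]
ft_force: [0.8, -0.8, -0.1]
finger_gap: 85.5
grip_force: 0.0
```

```bash
echo '[634.1,163.1,192.8,106]'>cmd.json; python3 plan.py 430,150,220,106
```

```text
430,150,220,106 [0.1092, -0.4995, -0.068, 0.0, 0.0, -0.0] j1 19.2 j6~ 3.2
```

Call:
carry_out(
  increments=[0,0,-0.03,0,0,0,1,0.01,-0.05,-0.068,0,0,0,1,0.03,-0.12,-0.068,0,0,0,1,0.045,-0.2,-0.068,0,0,0,1,0.06,-0.28,-0.068,0,0,0,1,0.08,-0.36,-0.068,0,0,0,1,0.1,-0.44,-0.068,0,0,0,1,0.1092,-0.4995,-0.068,0,0,0,1,0.1092,-0.4995,-0.068,0,0,0,1,0.1092,-0.4995,-0.068,0,0,0,1],
)

```text
time: 74.45
tool_pos: [430.8, 150.0, 220.5]
tcp_rot: [179.9, 0.0, 105.9]
ft_force: [-0.0, 0.5, 0.3]
finger_gap: 85.3
grip_force: 0.0
```

```bash
python3 top.py 114 634 163.1; python3 hole.py 114 634 163.1
python3 - <<'E'
from h import *
a=np.clip(avg("scene")[150:300,130:330,::-1],0,255).astype('u1');b=np.clip(avg("top")[125:275,150:350,::-1],0,255).astype('u1')
cv2.imwrite("pics/z.png",np.hstack([cv2.resize(x,(400,300),interpolation=cv2.INTER_CUBIC) for x in(a,b)]))
E
```

```text
top 235 (array([634.7, 165.1]), array([67.9, 67.4]), 88.8)
scene 254 (array([635.7, 161.7]), array([25.5, 23.6]), 16.1)
TRI [634.7 163.5 114.1] 4.5
top 141.0 [[634.  163.1 114. ]]
scene 82.0 [[635.3 161.2 114. ]]
HOLE [634.6 162.1 114. ] 2.2
```

View pics/z.png

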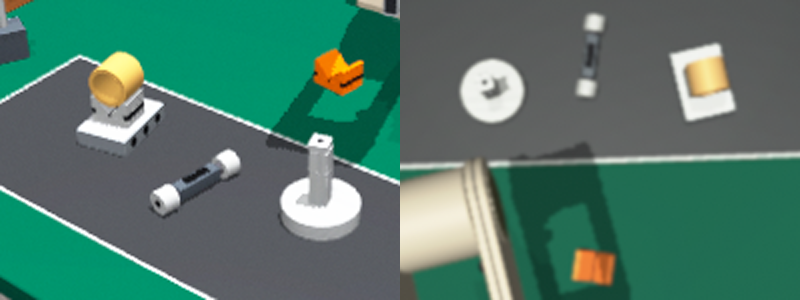

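The final picture shows the stack upright on the flat, with the thin block's top at z of about 114 mm. The bush is seated on the V-block in the middle of the riser, and the plug gauge and orange decoy haven't moved. I'm handing in.

```bash
python3 -c "
from bench import order;print(order.hand_in())"
```

```text
the job is handed in; nothing more can be done
None
```

The job is handed in at about 75 s: the V-block stands mid-riser with the bush seated in its groove, and the tall, middle and thin blocks are stacked mid-flat. Camera checks put the parts within about 1–2 mm of centre. I re-gripped the V-block once to correct a 3 mm offset, and on first releasing it I briefly pressed about 4 mm too low by mistake; it showed no visible harm.

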